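# Reset the tripped fume extractor of a welding booth

### The arm

A 6-joint arm with a two-finger parallel gripper is mounted at the origin on the work surface. World frame = base frame: x ahead of the robot, y to its left, z up, the work surface at z = 0. Lengths are in m, angles in degrees, forces in N, time in s.
With the tool pointing down it reaches from about 0.275 to 0.85 m from the base axis. Payload 5.2 kg.
Tool frame: the origin (TCP) lies between the finger pads; the fingertips stand 11 mm ahead of it and the grasp point (between the pads) lies 8 mm behind it; z points along the fingers, y is the direction in which the jaws open and shut (so a half turn about z gives the same grasp; the last joint's range is limited). The gripper opens to 85 mm and grips with 20 to 120 N. Pads are 22 mm wide; open, the fingers measure 114 mm over their backs; the gripper's body (76 mm by 85 mm) begins 54 mm behind the grasp point. The pads swing forward as they close: fully open they stand 13 mm farther back than shut.
Start: joints at [53.526, 14.817, 87.949, -0, 77.235, -11.62], TCP at [0.231, 0.499, 0.242] pointing down, gripper open.
Joint ranges: [-179.93, 179.93], [-52.35, 119.4], [10.71, 147.94], [-69.91, 249.91], [12.55, 155.21], [-178.61, 178.61]. Speed limits (degrees/s): [147.25, 147.25, 180, 180, 180, 180].

### API

Orientations are given as [roll, pitch, yaw] about the fixed x, y, z axes, in that order (R = Rz(yaw) Ry(pitch) Rx(roll)).
In Python, from station import get_obs, snapshot, hand_in gives the robot as it stands.
- The arm moves only by the tool step_arm, never from a script. Its arguments are lists of equal length, an entry for each row: "xyz": the shift along the world's x, y, z scaled (see below), a list of three; "roll": the turn about the world's z scaled (see below); "gripper": the closure, from -1 (fully open) to 1 (shut). A call has 1 to 12 rows; each row shifts and turns the commanded pose from where the row before left it; what a row does not reach is not made up. The controller multiplies each number of a shift by 80 cm and each number of a turn by 45 degrees. A row lasts 1/10 s, in which the tool goes at most 50 mm and 8.59 degrees, less where a joint would pass 70% of its speed; a pose out of reach is approached as far as the arm can. A call with a number of a shift or a turn outside -1 to 1 is refused whole. A call with a gripper value outside its range is refused whole. The fingers move at their own pace and stop on an object; "force" is the grip in N (left out, the last holds). Time passes only in rows, so rows that do not move let the fingers close. It gives the time, the measured TCP pose, the force and the opening at its end, in the units of the state.
- get_obs(): the state, without advancing time (a new reading comes with each control period).
- snapshot(name): name is "side" or "top" or "wrist"; returns a dict with "img" (480x640x3 uint8, red, green, blue), "intrinsics" (3x3 intrinsics, pixels), "D" ([k1, k2, p1, p2, k3] as OpenCV has them; the pictures are not rectified), "origin" and "orientation" of the camera in the world. Camera axes: x right, y up, looking along -z (the intrinsics and any distortion apply to the point x, -y, -z); pixel columns grow to the right and rows downward; lengths in m; the calibration is good to about 2 mm. A picture is of the moment at which its call begins. There is no depth.
- hand_in(): hands the job in, once; it reports no verdict.
The state is a dict: "t": time; "joint_positions": joint angles; "qd": joint speeds; "effort": joint torques, N m; "tool_pos": TCP position; "eef_rot": TCP orientation; "force": force on the tool from outside, world axes, zero at the start; "ft_torque": the same for the moment, N m; "gripper_width": finger opening in m.
Only numpy, scipy, OpenCV 4.12 (cv2) and the standard library are available. Lean on these libraries where they do the work, as an engineer would, in place of code of your own. Each camera call takes 0.05 s, during which the arm holds its last target.

### The job

The fume extractor has tripped: push the sliding dust shutter on its control box fully open, reach down into the well underneath and press the sunken reset button fully down for a moment, then push the shutter fully shut again. The box only stands on the bench: do not lift, tip or shove it out of its place. Leave the raised start button at the end of the box, and the things lying around, alone.

Things in the scene. Friction and masses are not known exactly. Their poses are not given: they have to be found in the camera images.
- control_box: Loose grey steel box on the bench, 130 (x) by 300 (y) by 60 mm high, ~2.5 kg, held by friction. Origin: centre of its underside; z up; yaw varies. On its flat top (the deck), on the line x = 0: raised start button at y = -130, well under the shutter at y = -25, free deck up to y = +150 mm. Low guide rails, 19 mm above the deck, run from y = -72 to +94 mm, 44 to 55 mm either side of that line.
- well_mouth (a point): Centre of the well's mouth, at deck height; axes as the box. The well is a round vertical hole of 46 mm diameter with a flat floor 32 mm below the deck. The reset button stands in its centre: a white round cap of 22 mm diameter whose top lies 22 mm below the deck when up.
- reset_key (a joint): Travel of the sunken reset button in m: 0 is up, 0.006 fully down (straight down, its top then 28 mm below the deck). Sprung: 1.5 N starts it, 5 N takes it fully down; it comes back up by itself when released.
- shutter (a joint): Slide of the dust shutter in m: 0 is fully shut (centred over the well), 0.070 fully open at its end stop, moved along the box's +y, away from the start button. The well's mouth is clear from 0.053 on. It starts shut or up to 20 mm open, needs about 1.5 N to slide and stays where it is left.
- shutter_top (a point): Centre of the shutter's top, 16 mm above the deck; axes as the box. The shutter is a black flat block 90 mm (x) by 60 mm (y), 15 mm thick, lying 1 mm above the deck; its two upright end faces, 30 mm along y either side of this point, are pushed to open it (the face towards the start button) or to shut it (the other).
- start_button (a joint): Travel of the raised start button in m: 0 is up, 0.006 fully down. To be left alone.
- start_button_top (a point): Centre of the top of the raised start button, a bare steel disc of 26 mm diameter standing 14 mm above the deck.
- pliers: Pliers lying flat, 170 mm long by 56 mm, 13 mm high, origin near their middle on the underside, jaws to their +x. Not part of the work.
- tee_coupon: Welded steel tee, base plate 90 by 60 mm with an upright plate along its x, 61 mm high; origin at the centre of its underside. Not part of the work.
- paste_tin: Round closed tin of 72 mm diameter, 50 mm high; origin at the centre of its underside. Not part of the work.

How it is judged:
By the outcome, as a careful person would: the job done as asked, in the order asked, and still so for the second after the job is handed in, with the robot touching nothing.
It also fails if it takes over 48 s, if anything falls off the work surface, if the arm or the gripper's body presses on something with over 40 N, if the wrist force passes 120 N, or if a joint passes its speed limit or range.

## Working session

There is one attempt and no reset: what is moved stays moved. The work goes in short steps, Python scripts to look and compute and a tool call to move; the robot and the scene stay as the last step left them, time stands still between calls to the robot, and variables do not carry over. Pictures are saved under pics/ and viewed, and the job is handed in when it is done.

Besides the shell and the picture viewer there is one more tool, called after "Call:" by a JSON object that holds its "method" and its "body", one argument or row to a line. step_arm: Moves the arm, as the interface text tells. Shifts and turns lie within -1 to 1; 1 stands for 80 cm of shift or 45 degrees of turn. Its arguments: {"type":"object","properties":{"xyz":{"type":"array","items":{"type":"array","items":{"type":"number","minimum":-1,"maximum":1}}},"roll":{"type":"array","items":{"type":"number","minimum":-1,"maximum":1}},"gripper":{"type":"array","items":{"type":"number"}},"force":{"type":"number"}},"required":["xyz","roll","gripper"]}

```bash
ls; mkdir -p pics; python3 - <<'E'
from station import *
import cv2
print(get_obs())
for n in ["side","top","wrist"]:
    s=snapshot(n); cv2.imwrite(f"pics/{n}0.png",s["img"][:,:,::-1]); print(n,s["intrinsics"],s["D"],s["origin"],s["orientation"])
E
```

```text
pics
{'t': 0.0, 'joint_positions': array([ 5.35263600e+01,  1.48602835e+01,  8.80127505e+01, -5.91264112e-05,
        7.72345344e+01, -1.16205163e+01]), 'qd': array([-0.02598443,  0.01342071, -0.06650427, -0.065156  , -0.01373824,
        0.04143447]), 'effort': array([-2.77259998e-03, -4.46025753e+01, -2.90565437e+01, -4.60050305e-04,
        1.20100737e-02,  6.85556938e-05]), 'tool_pos': array([0.23083294, 0.49864245, 0.24145334]), 'eef_rot': array([-1.79894625e+02, -2.16109018e-02,  1.55146870e+02]), 'force': array([ 0.05812357, -0.59214351,  0.6001899 ]), 'ft_torque': array([-0.00512167, -0.03242259,  0.02181194]), 'gripper_width': 0.08553210792422651}
side [[457.680909     0.         324.75495966]
 [  0.         457.680909   241.66200713]
 [  0.           0.           1.        ]] [-0.03317676  0.          0.          0.          0.        ] [0.40239342 0.70421419 0.53732123] [  57.33916415    0.17054158 -169.45330938]
top [[471.72894041   0.         320.24571975]
 [  0.         471.72894041 243.28004573]
 [  0.           0.           1.        ]] [-0.07121462  0.          0.          0.          0.        ] [0.37280795 0.00446558 1.07478732] [  9.21202275  -1.27988463 -90.70246661]
wrist [[426.35353429   0.         329.82331938]
 [  0.         426.35353429 234.06457117]
 [  0.           0.           1.        ]] [-0.09692029  0.          0.          0.          0.        ] [0.16940521 0.52673432 0.37355535] [-15.77838304   0.13996779  65.18223559]
```

View pics/top0.png

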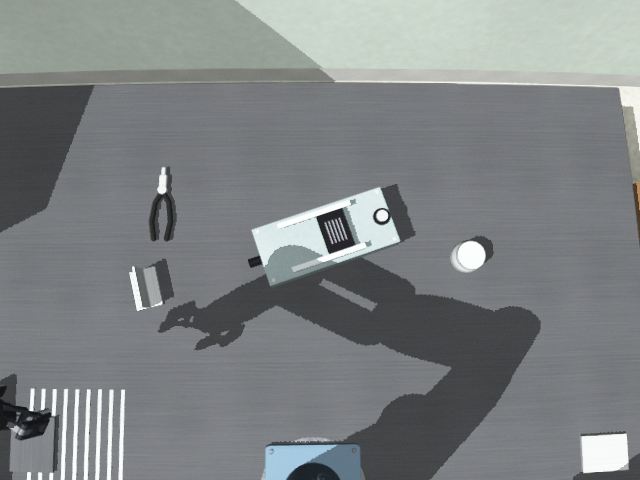

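View pics/side0.png

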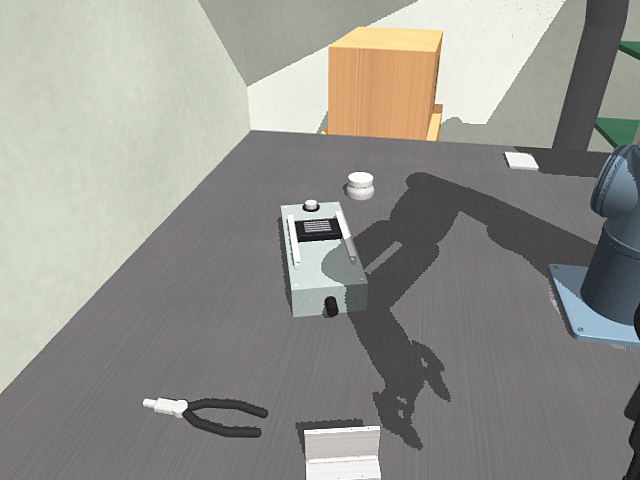

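View pics/wrist0.png

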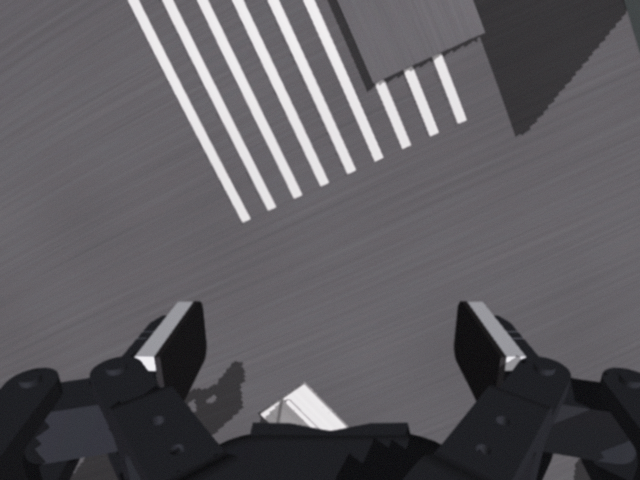

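Top view: the box lies with its start button at about (381,216), its shutter at about (336,231), and the +y end with the cable gland at about (255,262). Next I'll zoom in to pick features.

```bash
python3 - <<'E'
import cv2
a=cv2.imread("pics/top0.png")[175:300,240:410]; cv2.imwrite("pics/t_z.png",cv2.resize(a,None,fx=4.7,fy=4.7,interpolation=cv2.INTER_CUBIC))
a=cv2.imread("pics/side0.png")[190:330,270:380]; cv2.imwrite("pics/s_z.png",cv2.resize(a,None,fx=4.2,fy=4.2,interpolation=cv2.INTER_CUBIC))
E
```

```text
(no output)
```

View pics/t_z.png

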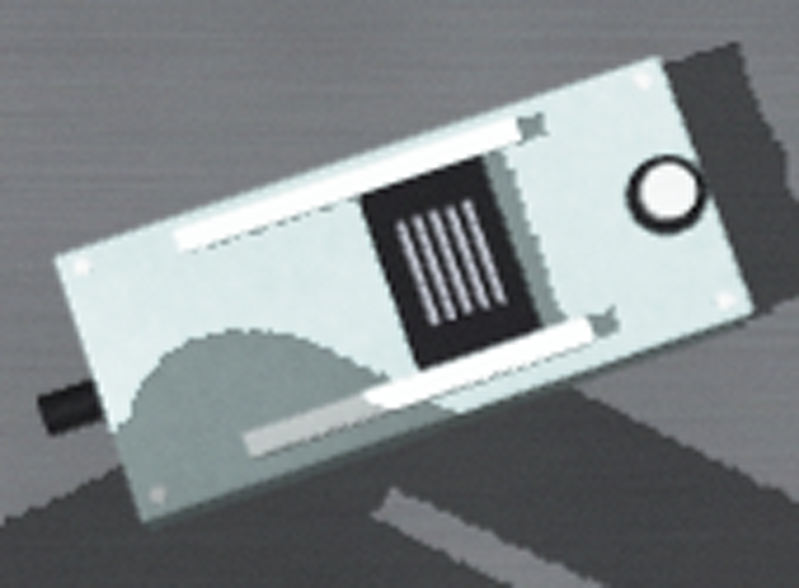

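View pics/s_z.png

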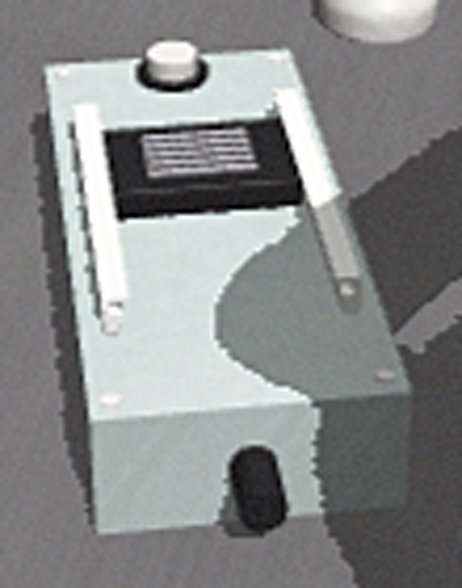

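```bash
cat > h.py <<'E'
import numpy as np, cv2
from scipy.spatial.transform import Rotation as R
from station import *
def cam(s):
    return s["intrinsics"],np.array(s["D"],float),np.array(s["origin"]),R.from_euler('xyz',s["orientation"],degrees=True).as_matrix()
def proj(c,P):
    K,D,o,M=c; p=(np.atleast_2d(P)-o)@M; p=p*[1,-1,-1]
    return cv2.projectPoints(p,np.zeros(3),np.zeros(3),np.array(K,float),D)[0].reshape(-1,2)
def unproj(c,uv,z):
    K,D,o,M=c
    n=cv2.undistortPoints(np.array(uv,float).reshape(-1,1,2),np.array(K,float),D).reshape(-1,2)
    d=np.c_[n[:,0],-n[:,1],-np.ones(len(n))]@M.T
    return o+d*((z-o[2])/d[:,2])[:,None]
E
cat > fit.py <<'E'
from h import *
from scipy.optimize import least_squares
T=cam(snapshot("top")); S=cam(snapshot("side"))
zt=lambda p:(np.array(p)+.5)/4.7-.5+[240,175]
zs=lambda p:(np.array(p)+.5)/4.2-.5+[270,190]
C=np.array([[65,150,60],[65,-150,60],[-65,-150,60],[-65,150,60],[0,-130,74.]])/1e3
pt=zt([[55,258],[658,57],[751,309],[143,519],[668,192]])
CS=np.array([[65,150,60],[65,-150,60],[-65,-150,60],[-65,150,60],[65,150,0],[-65,150,0]])/1e3
ps=zs([[92,420],[45,66],[290,52],[408,395],[98,533],[406,507]])
def W(q,P):
    return P@R.from_euler('z',q[2]).as_matrix().T+[q[0],q[1],0]
for use in ("both","t","s"):
    def f(q):
        a=(proj(T,W(q,C))-pt).ravel(); b=(proj(S,W(q,CS))-ps).ravel()
        return np.r_[a,b] if use=="both" else a if use=="t" else b
    r=least_squares(f,[.5,0,.3]); q=r.x; print(use,q[:2],np.degrees(q[2]),np.abs(r.fun).max(),np.sqrt((r.fun**2).mean()))
    if use=="both": qb=q
q=qb
def loc(w): return ((w-[q[0],q[1],0])@R.from_euler('z',q[2]).as_matrix())*1e3
print("sh top:",loc(unproj(T,zt([[360,195],[420,368],[487,158],[541,328]]),.076)))
print("sh side:",loc(unproj(S,zs([[120,193],[300,178],[106,128],[278,115]]),.076)))
c,s=np.cos(q[2]),np.sin(q[2])
print("ydir",-s,c)
for y in (-130,-85,-25,60,100): print(y,W(q,np.array([0,y,0])/1e3))
# obstacles
for n,uv,z in (("tin",[468,255],.05),):
    print(n,unproj(T,[uv],z))
E
python3 fit.py
```

```text
both [ 0.55442099 -0.03311879] 18.581559333662597 1.0527612889205216 0.5750679381967018
t [ 0.5553217  -0.03221753] 18.427457015928212 0.5646892289933874 0.38652856971336647
s [ 0.55395411 -0.03434715] 18.495339788180708 0.9372274635097142 0.4661390788716017
sh top: [[ 44.55676011   7.50631073  76.        ]
 [-40.39511271   8.17380468  76.        ]
 [ 41.97540493 -53.8396083   76.        ]
 [-41.10889683 -50.29503826  76.        ]]
sh side: [[ 38.76933988   5.9046804   76.        ]
 [-44.34620688   4.85560507  76.        ]
 [ 40.03045475 -53.98215983  76.        ]
 [-43.7113103  -54.46882115  76.        ]]
ydir -0.31865425319456364 0.9478710180826371
-130 [ 0.59584604 -0.15634202  0.        ]
-85 [ 0.5815066  -0.11368783  0.        ]
-25 [ 0.56238734 -0.05681557  0.        ]
60 [0.53530173 0.02375347 0.        ]
100 [0.52255556 0.06166831 0.        ]
tin [[ 0.50951325 -0.34882134  0.05      ]]
```

The two cameras agree to within about 2 mm: the box is at (0.555, -0.033) with yaw 18.5°, and the shutter is shut or nearly so. I'll close the gripper and go above the deck behind the shutter, with the jaw axis along box x.

Call:
{"method": "step_arm", "body": {
  "xyz": [
    [0.022, -0.038, 0],
    [0.022, -0.038, 0],
    [0.022, -0.038, 0],
    [0.022, -0.038, 0],
    [0.022, -0.038, 0],
    [0.022, -0.038, 0],
    [0.022, -0.038, 0],
    [0.022, -0.038, 0],
    [0.022, -0.038, 0],
    [0.022, -0.038, 0]
  ],
  "roll": [-0.052, -0.052, -0.052, -0.052, -0.052, -0.052, -0.052, -0.052, -0.052, -0.052],
  "gripper": [1, 1, 1, 1, 1, 1, 1, 1, 1, 1],
  "force": 20
}}

```text
t: 1.25
tool_pos: [0.4076, 0.1938, 0.2424]
eef_rot: [180.0, 0.0, 131.7]
force: [0.4, -0.4, -0.6]
gripper_width: -0.0002
```

Call:
{"method": "step_arm", "body": {
  "xyz": [
    [0.022, -0.038, 0],
    [0.022, -0.038, 0],
    [0.022, -0.038, 0],
    [0.022, -0.038, 0],
    [0.022, -0.038, 0],
    [0.022, -0.038, 0],
    [0.022, -0.038, 0],
    [0.022, -0.038, 0],
    [0.022, -0.038, 0],
    [0.022, -0.038, 0],
    [0, 0, 0],
    [0, 0, 0]
  ],
  "roll": [-0.052, -0.052, -0.052, -0.052, -0.052, -0.052, -0.052, -0.052, -0.052, -0.052, 0, 0],
  "gripper": [1, 1, 1, 1, 1, 1, 1, 1, 1, 1, 1, 1]
}}

```text
t: 2.45
tool_pos: [0.5829, -0.1094, 0.2416]
eef_rot: [-179.9, -0.1, 108.3]
force: [-0.5, 0.5, -0.9]
gripper_width: -0.0001
```

```bash
python3 - <<'E'
from h import *
s=snapshot("wrist"); cv2.imwrite("pics/w1.png",s["img"][:,:,::-1]); np.save("w1.npy",s,allow_pickle=True)
c=cam(s); im=s["img"][:,:,::-1].copy()
q=[.5546,-.0331,np.radians(18.5)]
def W(P): return np.array(P)/1e3@R.from_euler('z',q[2]).as_matrix().T+[q[0],q[1],0]
for P in ([65,150,60],[65,-150,60],[-65,-150,60],[-65,150,60],[45,5,76],[-45,5,76],[45,-55,76],[-45,-55,76],[0,-130,74]):
    u=proj(c,W([P]))[0]; print(P,u); cv2.circle(im,(int(u[0]),int(u[1])),4,(0,0,255),1)
cv2.imwrite("pics/w1o.png",im)
E
```

```text
[65, 150, 60] [ 422.05350977 -131.73807709]
[65, -150, 60] [407.77096194 291.22378278]
[-65, -150, 60] [245.07787624 291.57530017]
[-65, 150, 60] [ 226.65158449 -130.43259605]
[45, 5, 76] [392.17786403  85.9133993 ]
[-45, 5, 76] [257.78242905  86.47048793]
[45, -55, 76] [389.65437786 174.9777261 ]
[-45, -55, 76] [261.27240392 175.39326141]
[0, -130, 74] [326.03569563 274.49319226]
```

View pics/w1o.png

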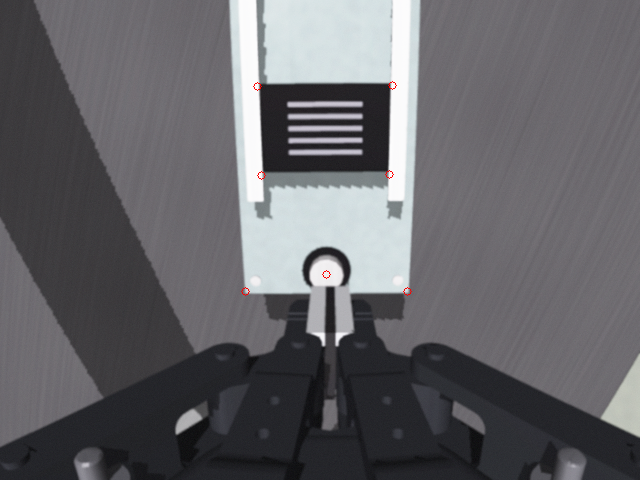

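The projected corners and button match the wrist picture within about 2 px. The shutter edges at rows 83 and 172 put it about 2 mm open. I'll descend behind the shutter.

Call:
{"method": "step_arm", "body": {
  "xyz": [
    [-0.003, -0.001, -0.034],
    [0, 0, -0.034],
    [0, 0, -0.034],
    [0, 0, -0.034],
    [0, 0, -0.034],
    [0, 0, -0.034],
    [0, 0, 0],
    [0, 0, 0]
  ],
  "roll": [0, 0, 0, 0, 0, 0, 0, 0],
  "gripper": [1, 1, 1, 1, 1, 1, 1, 1]
}}

```text
t: 3.3
tool_pos: [0.5804, -0.1086, 0.0796]
eef_rot: [-180.0, -0.0, 108.4]
force: [0.5, -0.2, 0.0]
gripper_width: -0.0002
```

```bash
cat > loc.py <<'E'
from h import *
def tl():
    o=get_obs(); q=[.5546,-.0331,0]; M=R.from_euler('z',18.5,degrees=True).as_matrix()
    print("t",o["t"],"local mm",((o["tool_pos"]-q)@M*1e3).round(2),"force local",(o["force"]@M).round(2),"yaw",o["eef_rot"][2].round(2))
if __name__=="__main__":
    tl()
E
python3 loc.py; python3 -c "
from h import *
for n in ('side','wrist'):
    s=snapshot(n); cv2.imwrite(f'pics/{n}2.png',s['img'][:,:,::-1])
"
```

```text
t 3.3 local mm [  0.54 -79.83  79.59] force local [ 0.4  -0.39  0.02] yaw 108.42
```

View pics/side2.png

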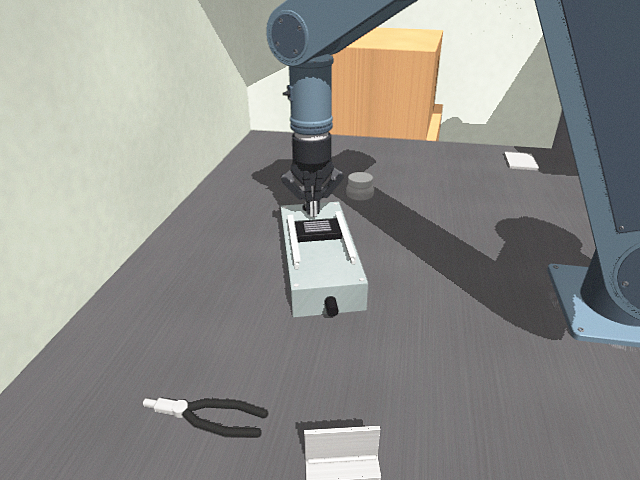

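View pics/wrist2.png

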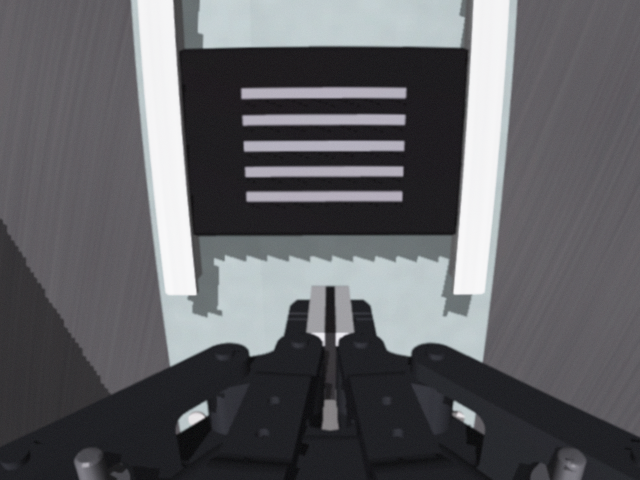

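The tip is centred between the rails, behind the shutter face and clear of the start button. Now I'll push the shutter open gently.

Call:
{"method": "step_arm", "body": {
  "xyz": [
    [-0.0016, 0.0047, -0.0025],
    [-0.0016, 0.0047, 0],
    [-0.0016, 0.0047, 0],
    [-0.0016, 0.0047, 0],
    [-0.0016, 0.0047, 0],
    [-0.0016, 0.0047, 0],
    [-0.0016, 0.0047, 0],
    [-0.0016, 0.0047, 0],
    [-0.0016, 0.0047, 0],
    [-0.0016, 0.0047, 0],
    [-0.0016, 0.0047, 0],
    [-0.0016, 0.0047, 0]
  ],
  "roll": [0, 0, 0, 0, 0, 0, 0, 0, 0, 0, 0, 0],
  "gripper": [1, 1, 1, 1, 1, 1, 1, 1, 1, 1, 1, 1]
}}

```text
t: 4.6
tool_pos: [0.5654, -0.0643, 0.0772]
eef_rot: [180.0, 0.0, 108.3]
force: [0.6, -1.0, 2.3]
gripper_width: 0.0002
```

```bash
python3 loc.py
```

```text
t 4.6 local mm [  0.38 -33.03  77.19] force local [ 0.27 -1.16  2.3 ] yaw 108.34
```

Call:
{"method": "step_arm", "body": {
  "xyz": [
    [-0.0016, 0.0047, 0],
    [-0.0016, 0.0047, 0],
    [-0.0016, 0.0047, 0],
    [-0.0016, 0.0047, 0],
    [-0.0016, 0.0047, 0],
    [-0.0016, 0.0047, 0],
    [-0.0016, 0.0047, 0],
    [0, 0, 0]
  ],
  "roll": [0, 0, 0, 0, 0, 0, 0, 0],
  "gripper": [1, 1, 1, 1, 1, 1, 1, 1]
}}

```text
t: 5.4
tool_pos: [0.5558, -0.0375, 0.0769]
eef_rot: [-179.9, -0.1, 108.4]
force: [-0.5, 0.9, 0.2]
gripper_width: 0.0001
```

```bash
python3 loc.py;  python3 -c "
from h import *
for n in ('top','wrist'):
    s=snapshot(n); cv2.imwrite(f'pics/{n}3.png',s['img'][:,:,::-1])
"; python3 loc.py
```

```text
t 5.4 local mm [-0.26 -4.58 76.9 ] force local [-0.22  1.03  0.17] yaw 108.37
t 5.5 local mm [-0.48 -4.8  76.76] force local [-0.32  0.26 -0.46] yaw 108.36
```

View pics/wrist3.png

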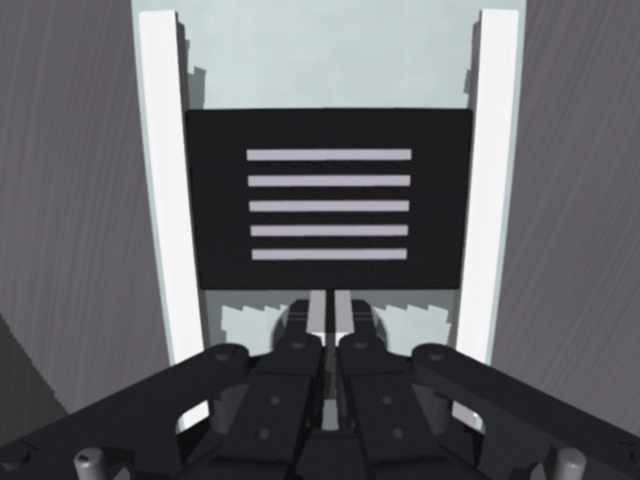

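The shutter stays against the fingers and part of the well is showing. I'll approach the stop in small steps and watch the force.

Call:
{"method": "step_arm", "body": {
  "xyz": [
    [-0.0004, 0.0012, 0],
    [-0.0004, 0.0012, 0],
    [-0.0004, 0.0012, 0],
    [-0.0004, 0.0012, 0],
    [-0.0004, 0.0012, 0],
    [0, 0, 0]
  ],
  "roll": [0, 0, 0, 0, 0, 0],
  "gripper": [1, 1, 1, 1, 1, 1]
}}

```text
t: 6.1
tool_pos: [0.5547, -0.0333, 0.0771]
eef_rot: [-180.0, -0.0, 108.3]
force: [0.0, -1.2, -0.2]
gripper_width: 0.0002
```

```bash
python3 loc.py
```

```text
t 6.1 local mm [ 5.000e-02 -2.500e-01  7.708e+01] force local [-0.35 -1.2  -0.22] yaw 108.34
```

Call:
{"method": "step_arm", "body": {
  "xyz": [
    [-0.0004, 0.0012, 0],
    [0, 0, 0]
  ],
  "roll": [0, 0],
  "gripper": [1, 1]
}}

```text
t: 6.3
tool_pos: [0.5546, -0.0324, 0.0772]
eef_rot: [180.0, -0.0, 108.3]
force: [0.6, -1.1, -0.5]
gripper_width: -0.0002
```

```bash
python3 loc.py
```

```text
t 6.3 local mm [ 0.19  0.68 77.18] force local [ 0.26 -1.22 -0.46] yaw 108.35
```

Call:
{"method": "step_arm", "body": {
  "xyz": [
    [-0.0004, 0.0012, 0],
    [0, 0, 0]
  ],
  "roll": [0, 0],
  "gripper": [1, 1]
}}

```text
t: 6.5
tool_pos: [0.5542, -0.0314, 0.0772]
eef_rot: [180.0, -0.0, 108.3]
force: [-0.8, -0.4, 0.6]
gripper_width: 0.0001
```

```bash
python3 loc.py
```

```text
t 6.5 local mm [ 0.16  1.69 77.16] force local [-0.89 -0.13  0.62] yaw 108.35
```

Call:
{"method": "step_arm", "body": {
  "xyz": [
    [-0.0004, 0.0012, 0],
    [0, 0, 0]
  ],
  "roll": [0, 0],
  "gripper": [1, 1]
}}

```text
t: 6.7
tool_pos: [0.5539, -0.0305, 0.0772]
eef_rot: [180.0, -0.0, 108.3]
force: [-1.1, -1.1, -0.3]
gripper_width: 0.0003
```

```bash
python3 loc.py; python3 -c "
from h import *
for n in ('top','wrist'):
    s=snapshot(n); cv2.imwrite(f'pics/{n}4.png',s['img'][:,:,::-1])
a=cv2.imread('pics/top4.png')[175:300,240:410]; cv2.imwrite('pics/t4_z.png',cv2.resize(a,None,fx=4.7,fy=4.7,interpolation=cv2.INTER_CUBIC))
"; python3 loc.py
```

```text
t 6.7 local mm [ 0.15  2.69 77.15] force local [-1.42 -0.73 -0.31] yaw 108.34
t 6.8 local mm [ 0.16  2.71 77.14] force local [-0.46 -1.01 -0.  ] yaw 108.35
```

View pics/t4_z.png

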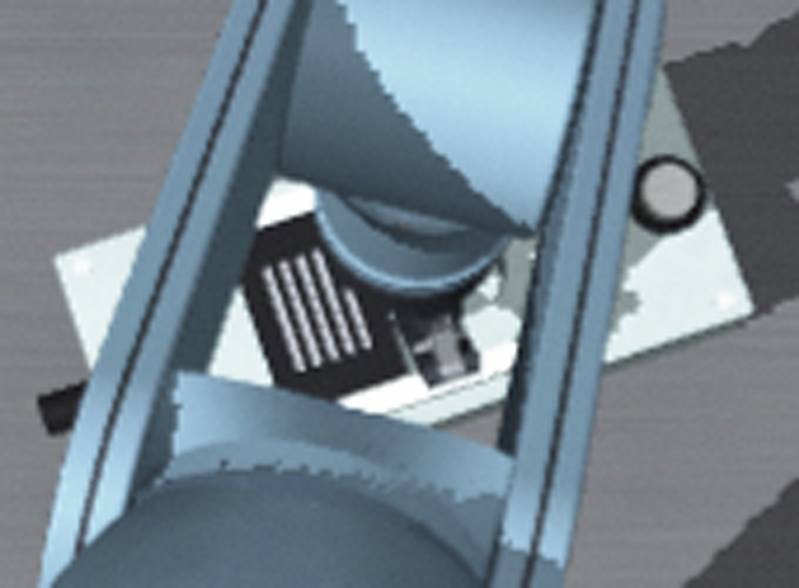

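View pics/wrist4.png

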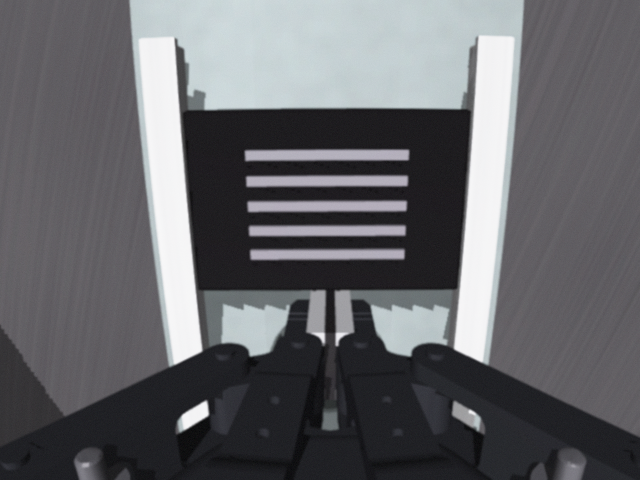

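Call:
{"method": "step_arm", "body": {
  "xyz": [
    [-0.0004, 0.0012, 0],
    [0, 0, 0]
  ],
  "roll": [0, 0],
  "gripper": [1, 1]
}}

```text
t: 7.0
tool_pos: [0.5536, -0.0295, 0.0771]
eef_rot: [180.0, 0.0, 108.4]
force: [-0.1, -0.7, 0.0]
gripper_width: 0.0001
```

```bash
python3 loc.py
```

```text
t 7.0 local mm [ 0.17  3.7  77.14] force local [-0.35 -0.62  0.02] yaw 108.35
```

Call:
{"method": "step_arm", "body": {
  "xyz": [
    [-0.0003, 0.0009, 0],
    [0, 0, 0]
  ],
  "roll": [0, 0],
  "gripper": [1, 1]
}}

```text
t: 7.2
tool_pos: [0.5533, -0.0288, 0.0771]
eef_rot: [180.0, 0.0, 108.3]
force: [0.4, -2.7, 0.4]
gripper_width: 0.0001
```

```bash
python3 loc.py
```

```text
t 7.2 local mm [ 0.14  4.44 77.14] force local [-0.5  -2.65  0.43] yaw 108.35
```

Call:
{"method": "step_arm", "body": {
  "xyz": [
    [-0.0002, 0.0006, 0],
    [0, 0, 0]
  ],
  "roll": [0, 0],
  "gripper": [1, 1]
}}

```text
t: 7.4
tool_pos: [0.5532, -0.0284, 0.0772]
eef_rot: [180.0, 0.0, 108.3]
force: [0.1, -1.5, 0.8]
gripper_width: 0.0002
```

```bash
python3 loc.py
```

```text
t 7.4 local mm [ 0.15  4.88 77.16] force local [-0.37 -1.43  0.76] yaw 108.34
```

Call:
{"method": "step_arm", "body": {
  "xyz": [
    [-0.0002, 0.0006, 0],
    [0, 0, 0]
  ],
  "roll": [0, 0],
  "gripper": [1, 1]
}}

```text
t: 7.6
tool_pos: [0.5532, -0.0283, 0.0772]
eef_rot: [180.0, 0.0, 108.4]
force: [0.7, -3.2, -0.8]
gripper_width: 0.0002
```

```bash
python3 loc.py
```

```text
t 7.6 local mm [ 0.16  4.97 77.16] force local [-0.38 -3.28 -0.81] yaw 108.35
```

Call:
{"method": "step_arm", "body": {
  "xyz": [
    [-0.0002, 0.0006, 0],
    [0, 0, 0]
  ],
  "roll": [0, 0],
  "gripper": [1, 1]
}}

```text
t: 7.8
tool_pos: [0.5532, -0.0283, 0.0772]
eef_rot: [180.0, 0.1, 108.4]
force: [1.8, -5.3, -1.4]
gripper_width: -0.0003
```

```bash
python3 loc.py; python3 -c "
from h import *
for n in ('wrist',):
    s=snapshot(n); cv2.imwrite(f'pics/{n}5.png',s['img'][:,:,::-1])
"; python3 loc.py
```

```text
t 7.8 local mm [ 0.18  5.02 77.19] force local [ 0.05 -5.59 -1.35] yaw 108.35
t 7.85 local mm [ 0.18  4.99 77.21] force local [-1.29 -6.12 -1.08] yaw 108.35
```

View pics/wrist5.png

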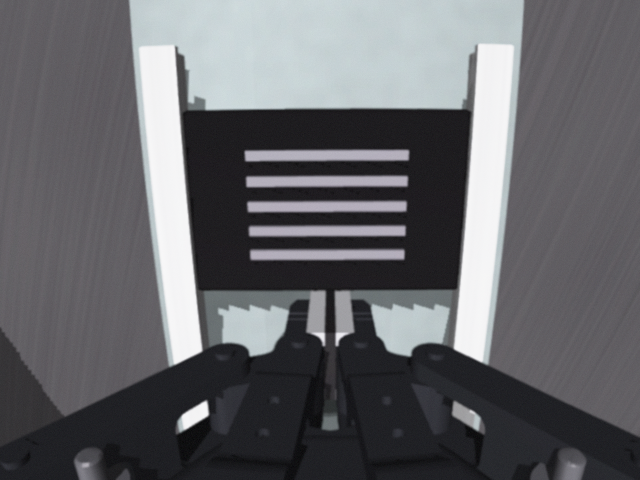

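The measured position no longer advances and the force rose to about 6 N, so the shutter is at its end stop. I'll back off, rise, and look at the open well.

Call:
{"method": "step_arm", "body": {
  "xyz": [
    [0.0024, -0.0071, 0],
    [0.0046, -0.0138, 0.02],
    [0.0046, -0.0138, 0.02],
    [0.0046, -0.0138, 0.02],
    [0.0046, -0.0138, 0.02],
    [0.0046, -0.0138, 0.02],
    [0.0046, -0.0138, 0.02],
    [0, 0, 0],
    [0, 0, 0]
  ],
  "roll": [0, 0, 0, 0, 0, 0, 0, 0, 0],
  "gripper": [1, 1, 1, 1, 1, 1, 1, 1, 1]
}}

```text
t: 8.75
tool_pos: [0.5766, -0.099, 0.1727]
eef_rot: [180.0, -0.1, 108.3]
force: [0.0, 0.0, -0.3]
gripper_width: 0.0002
```

```bash
python3 loc.py; python3 - <<'E'
from h import *
s=snapshot("wrist"); cv2.imwrite("pics/w6.png",s["img"][:,:,::-1])
c=cam(s); im=s["img"][:,:,::-1].copy()
g=s["img"].astype(int)
q=[.5546,-.0331,np.radians(18.5)]; M=R.from_euler('z',q[2]).as_matrix()
def W(P): return np.array(P)/1e3@M.T+[q[0],q[1],0]
a=np.linspace(0,2*np.pi,60)
for rr,y,z in ((23,-25,60),(11,-25,38),(13,-130,74)):
    u=proj(c,W(np.c_[rr*np.cos(a),y+rr*np.sin(a),0*a+z])); cv2.polylines(im,[u.astype(int)],True,(0,0,255),1)
for P in ([45,75,76],[-45,75,76],[45,15,76],[-45,15,76],[65,-150,60],[-65,-150,60]):
    u=proj(c,W([P]))[0]; cv2.circle(im,(int(u[0]),int(u[1])),4,(0,255,0),1)
cv2.imwrite("pics/w6o.png",im)
import pickle; pickle.dump(s,open("w6.pkl","wb"))
E
```

```text
t 8.75 local mm [-6.0000e-02 -6.9440e+01  1.7271e+02] force local [ 0.05  0.01 -0.3 ] yaw 108.32
```

View pics/w6o.png

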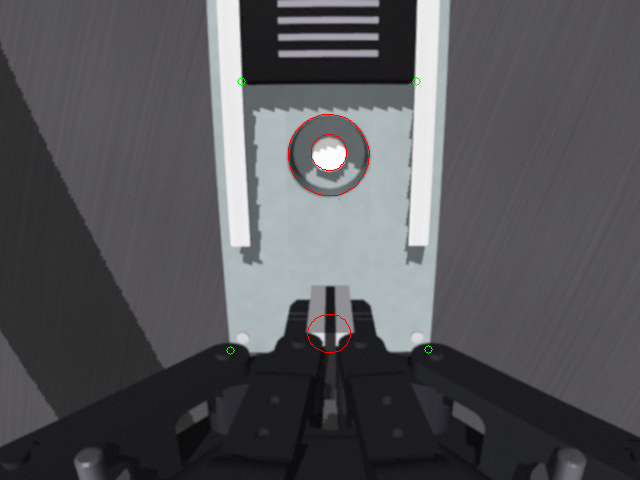

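The predicted well and cap outlines (mouth centre near (329,155)) coincide with the picture to within 1 mm, and the well is clear. I'll move over it and turn 45° so the knuckles clear the rails and the shutter.

Call:
{"method": "step_arm", "body": {
  "xyz": [
    [-0.0029, 0.0088, 0],
    [-0.0029, 0.0088, 0],
    [-0.0029, 0.0088, 0],
    [-0.0029, 0.0088, 0],
    [-0.0029, 0.0088, -0.02],
    [-0.0029, 0.0088, -0.02],
    [0, 0, -0.03],
    [0, 0, 0],
    [0, 0, 0]
  ],
  "roll": [0.167, 0.167, 0.167, 0.167, 0.167, 0.167, 0, 0, 0],
  "gripper": [1, 1, 1, 1, 1, 1, 1, 1, 1]
}}

```text
t: 9.7
tool_pos: [0.5621, -0.0564, 0.1163]
eef_rot: [-180.0, -0.2, 153.4]
force: [0.3, 0.3, 0.3]
gripper_width: 0.0004
```

```bash
python3 loc.py
```

```text
t 9.7 local mm [ -0.31 -24.5  116.34] force local [0.4  0.14 0.3 ] yaw 153.44
```

Call:
{"method": "step_arm", "body": {
  "xyz": [
    [0, 0, -0.01],
    [0, 0, -0.01],
    [0, 0, -0.01],
    [0, 0, -0.01],
    [0, 0, -0.01],
    [0, 0, -0.01],
    [0, 0, -0.01],
    [0, 0, -0.01],
    [0, 0, 0],
    [0, 0, 0]
  ],
  "roll": [0, 0, 0, 0, 0, 0, 0, 0, 0, 0],
  "gripper": [1, 1, 1, 1, 1, 1, 1, 1, 1, 1]
}}

```text
t: 10.7
tool_pos: [0.5629, -0.0571, 0.0529]
eef_rot: [-180.0, -0.0, 153.4]
force: [-0.1, -0.7, 0.5]
gripper_width: 0.0004
```

```bash
python3 loc.py;python3 -c "
from h import *
for n in ('side',):
    s=snapshot(n); cv2.imwrite('pics/s7.png',cv2.resize(s['img'][150:320,240:420,::-1],None,fx=3.5,fy=3.5))
"
```

```text
t 10.7 local mm [  0.21 -25.4   52.89] force local [-0.26 -0.61  0.46] yaw 153.43
```

View pics/s7.png

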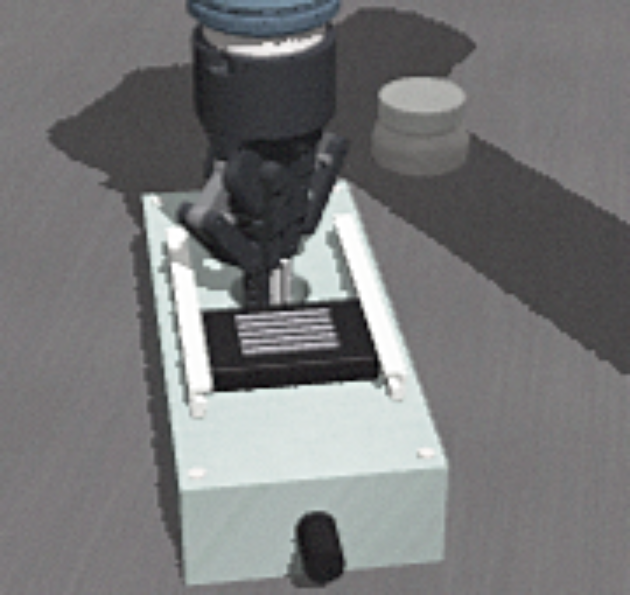

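The fingers are in the well, with knuckles clear. Now I'll press in small steps.

Call:
{"method": "step_arm", "body": {
  "xyz": [
    [0, 0, -0.0025],
    [0, 0, -0.0025],
    [0, 0, -0.0025],
    [0, 0, 0]
  ],
  "roll": [0, 0, 0, 0],
  "gripper": [1, 1, 1, 1]
}}

```text
t: 11.15
tool_pos: [0.5632, -0.0572, 0.0472]
eef_rot: [180.0, 0.0, 153.4]
force: [0.9, 0.7, 2.3]
gripper_width: -0.0003
```

```bash
python3 loc.py
```

```text
t 11.15 local mm [  0.51 -25.6   47.24] force local [1.05 0.36 2.34] yaw 153.44
```

Call:
{"method": "step_arm", "body": {
  "xyz": [
    [0, 0, -0.0025],
    [0, 0, 0]
  ],
  "roll": [0, 0],
  "gripper": [1, 1]
}}

```text
t: 11.35
tool_pos: [0.5632, -0.0572, 0.0453]
eef_rot: [180.0, 0.0, 153.4]
force: [-0.4, 0.9, 3.1]
gripper_width: -0.0
```

```bash
python3 loc.py
```

```text
t 11.35 local mm [  0.51 -25.63  45.28] force local [-0.07  0.97  3.06] yaw 153.44
```

Call:
{"method": "step_arm", "body": {
  "xyz": [
    [0, 0, -0.002],
    [0, 0, -0.0012],
    [0, 0, 0],
    [0, 0, 0]
  ],
  "roll": [0, 0, 0, 0],
  "gripper": [1, 1, 1, 1]
}}

```text
t: 11.75
tool_pos: [0.5632, -0.0572, 0.043]
eef_rot: [180.0, 0.0, 153.4]
force: [-1.3, 1.0, 6.4]
gripper_width: 0.0003
```

```bash
python3 loc.py
```

```text
t 11.75 local mm [  0.5  -25.63  43.04] force local [-0.95  1.35  6.37] yaw 153.44
```

Call:
{"method": "step_arm", "body": {
  "xyz": [
    [0, 0, -0.001],
    [0, 0, -0.001],
    [0, 0, 0],
    [0, 0, 0]
  ],
  "roll": [0, 0, 0, 0],
  "gripper": [1, 1, 1, 1]
}}

```text
t: 12.15
tool_pos: [0.5632, -0.0572, 0.0428]
eef_rot: [180.0, 0.1, 153.4]
force: [-4.1, 1.4, 18.1]
gripper_width: 0.0003
```

```bash
python3 loc.py
```

```text
t 12.15 local mm [  0.54 -25.64  42.8 ] force local [-3.47  2.61 18.07] yaw 153.44
```

The button is hard on its stop: 18 N with no further travel. Next I'll lift straight out, turn back, and go beyond the shutter's +y face.

Call:
{"method": "step_arm", "body": {
  "xyz": [
    [0, 0, 0.01],
    [0, 0, 0.02],
    [0, 0, 0.03],
    [0, 0, 0.03],
    [-0.0063, 0.0187, 0.02],
    [-0.0063, 0.0187, 0],
    [-0.0063, 0.0187, 0],
    [-0.0063, 0.0187, 0],
    [-0.0063, 0.0187, 0],
    [-0.0063, 0.0187, 0],
    [-0.0063, 0.0187, 0],
    [-0.0063, 0.0187, 0]
  ],
  "roll": [0, 0, 0, 0, 0, 0, -0.167, -0.167, -0.167, -0.167, -0.167, -0.167],
  "gripper": [1, 1, 1, 1, 1, 1, 1, 1, 1, 1, 1, 1]
}}

```text
t: 13.35
tool_pos: [0.5204, 0.0646, 0.1273]
eef_rot: [-179.8, -0.1, 108.1]
force: [0.7, 0.7, 0.0]
gripper_width: -0.0002
```

Call:
{"method": "step_arm", "body": {
  "xyz": [
    [0, 0, 0],
    [0, 0, 0]
  ],
  "roll": [0, 0],
  "gripper": [1, 1]
}}

```text
t: 13.55
tool_pos: [0.5216, 0.0634, 0.128]
eef_rot: [-179.9, -0.0, 108.7]
force: [-0.1, 0.5, 0.4]
gripper_width: -0.0001
```

```bash
python3 loc.py;python3 -c "
from h import *
for n in ('side',):
    s=snapshot(n); cv2.imwrite('pics/s8.png',cv2.resize(s['img'][150:320,240:420,::-1],None,fx=3.5,fy=3.5))
"
```

```text
t 13.55 local mm [ -0.7  101.96 128.04] force local [0.05 0.49 0.36] yaw 108.66
```

View pics/s8.png

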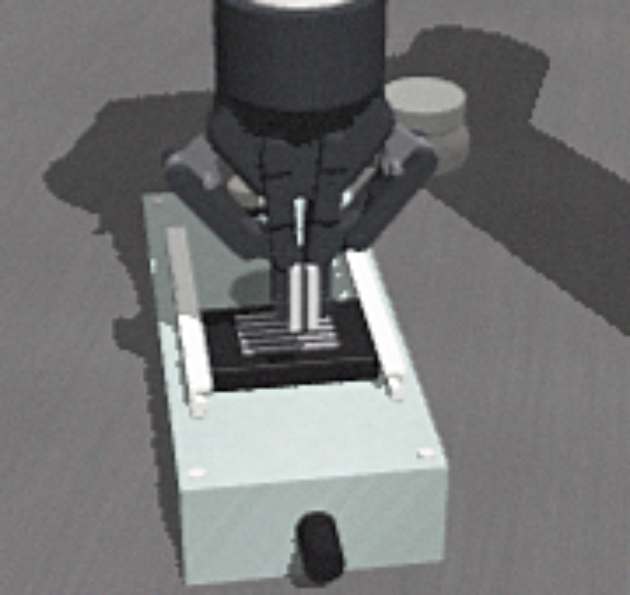

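Call:
{"method": "step_arm", "body": {
  "xyz": [
    [0, 0, -0.008],
    [0, 0, -0.008],
    [0, 0, -0.008],
    [0, 0, -0.008],
    [0, 0, -0.008],
    [0, 0, -0.008],
    [0, 0, -0.008],
    [0, 0, -0.008],
    [0, 0, 0],
    [0, 0, 0]
  ],
  "roll": [0, 0, 0, 0, 0, 0, 0, 0, 0, 0],
  "gripper": [1, 1, 1, 1, 1, 1, 1, 1, 1, 1]
}}

```text
t: 14.6
tool_pos: [0.5226, 0.0626, 0.0776]
eef_rot: [-180.0, -0.0, 108.4]
force: [-0.3, 0.9, 0.0]
gripper_width: 0.0001
```

```bash
python3 loc.py;python3 -c "
from h import *
for n in ('side',):
    s=snapshot(n); cv2.imwrite('pics/s9.png',cv2.resize(s['img'][150:320,240:420,::-1],None,fx=3.5,fy=3.5))
"
```

```text
t 14.6 local mm [-3.0000e-02  1.0088e+02  7.7630e+01] force local [-0.01  0.93  0.02] yaw 108.35
```

View pics/s9.png

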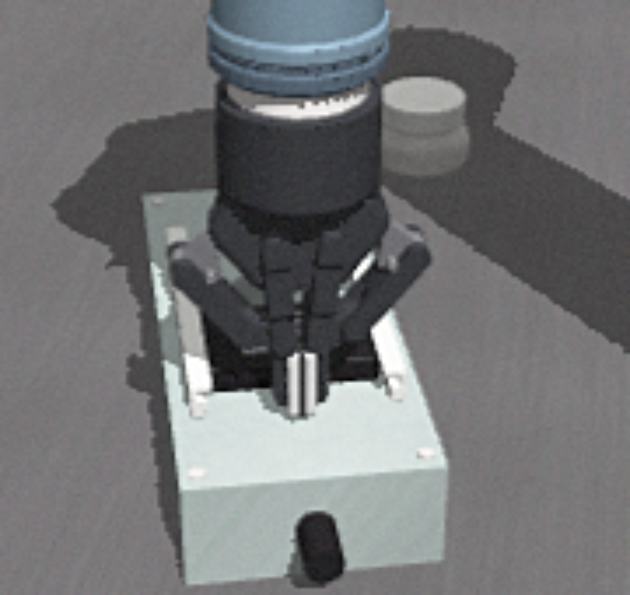

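Call:
{"method": "step_arm", "body": {
  "xyz": [
    [0.0016, -0.0047, 0],
    [0.0016, -0.0047, 0],
    [0.0016, -0.0047, 0],
    [0.0016, -0.0047, 0],
    [0.0016, -0.0047, 0],
    [0.0016, -0.0047, 0],
    [0.0016, -0.0047, 0],
    [0.0016, -0.0047, 0],
    [0.0016, -0.0047, 0],
    [0.0016, -0.0047, 0],
    [0.0016, -0.0047, 0],
    [0.0016, -0.0047, 0]
  ],
  "roll": [0, 0, 0, 0, 0, 0, 0, 0, 0, 0, 0, 0],
  "gripper": [1, 1, 1, 1, 1, 1, 1, 1, 1, 1, 1, 1]
}}

```text
t: 15.85
tool_pos: [0.538, 0.0171, 0.0777]
eef_rot: [-180.0, -0.0, 108.3]
force: [-0.6, 0.8, 2.4]
gripper_width: -0.0002
```

Call:
{"method": "step_arm", "body": {
  "xyz": [
    [0.0016, -0.0047, 0],
    [0.0016, -0.0047, 0],
    [0.0016, -0.0047, 0],
    [0.0016, -0.0047, 0],
    [0.0016, -0.0047, 0],
    [0.0016, -0.0047, 0],
    [0.0008, -0.0024, 0],
    [0, 0, 0],
    [0, 0, 0]
  ],
  "roll": [0, 0, 0, 0, 0, 0, 0, 0, 0],
  "gripper": [1, 1, 1, 1, 1, 1, 1, 1, 1]
}}

```text
t: 16.75
tool_pos: [0.5464, -0.0074, 0.0777]
eef_rot: [180.0, 0.0, 108.3]
force: [0.9, 0.3, -0.2]
gripper_width: 0.0
```

```bash
python3 loc.py
```

```text
t 16.75 local mm [ 0.38 27.   77.68] force local [ 0.98 -0.   -0.17] yaw 108.34
```

Call:
{"method": "step_arm", "body": {
  "xyz": [
    [0.0004, -0.0012, 0],
    [0.0004, -0.0012, 0],
    [0.0004, -0.0012, 0],
    [0.0004, -0.0012, 0],
    [0.0004, -0.0012, 0],
    [0.0004, -0.0012, 0],
    [0.0004, -0.0012, 0],
    [0.0004, -0.0012, 0],
    [0, 0, 0],
    [0, 0, 0]
  ],
  "roll": [0, 0, 0, 0, 0, 0, 0, 0, 0, 0],
  "gripper": [1, 1, 1, 1, 1, 1, 1, 1, 1, 1]
}}

```text
t: 17.75
tool_pos: [0.5489, -0.015, 0.0777]
eef_rot: [-180.0, 0.0, 108.3]
force: [-0.4, 1.1, -1.0]
gripper_width: -0.0002
```

```bash
python3 loc.py
```

```text
t 17.75 local mm [ 0.33 19.02 77.75] force local [-0.08  1.19 -1.01] yaw 108.34
```

Call:
{"method": "step_arm", "body": {
  "xyz": [
    [0.0004, -0.0012, 0],
    [0, 0, 0]
  ],
  "roll": [0, 0],
  "gripper": [1, 1]
}}

```text
t: 17.95
tool_pos: [0.5491, -0.0158, 0.0778]
eef_rot: [-180.0, -0.0, 108.3]
force: [-0.7, -0.1, -0.9]
gripper_width: -0.0004
```

```bash
python3 loc.py
```

```text
t 17.95 local mm [ 0.31 18.15 77.75] force local [-0.73  0.15 -0.89] yaw 108.35
```

Call:
{"method": "step_arm", "body": {
  "xyz": [
    [0.0003, -0.0008, 0],
    [0, 0, 0]
  ],
  "roll": [0, 0],
  "gripper": [1, 1]
}}

```text
t: 18.15
tool_pos: [0.5493, -0.0164, 0.0777]
eef_rot: [-180.0, -0.0, 108.3]
force: [-0.6, 1.1, 0.1]
gripper_width: 0.0
```

```bash
python3 loc.py
```

```text
t 18.15 local mm [ 0.32 17.49 77.73] force local [-0.23  1.28  0.13] yaw 108.35
```

Call:
{"method": "step_arm", "body": {
  "xyz": [
    [0.0002, -0.0006, 0],
    [0, 0, 0]
  ],
  "roll": [0, 0],
  "gripper": [1, 1]
}}

```text
t: 18.35
tool_pos: [0.5495, -0.0169, 0.0777]
eef_rot: [-180.0, -0.0, 108.3]
force: [-1.0, 1.4, -0.1]
gripper_width: 0.0
```

```bash
python3 loc.py
```

```text
t 18.35 local mm [ 0.32 16.99 77.75] force local [-0.48  1.59 -0.07] yaw 108.34
```

Call:
{"method": "step_arm", "body": {
  "xyz": [
    [0.0002, -0.0006, 0],
    [0, 0, 0]
  ],
  "roll": [0, 0],
  "gripper": [1, 1]
}}

```text
t: 18.55
tool_pos: [0.5496, -0.017, 0.0777]
eef_rot: [-180.0, -0.0, 108.3]
force: [-1.4, 3.0, 0.2]
gripper_width: 0.0001
```

```bash
python3 loc.py
```

```text
t 18.55 local mm [ 0.32 16.82 77.73] force local [-0.33  3.31  0.15] yaw 108.34
```

Call:
{"method": "step_arm", "body": {
  "xyz": [
    [0.0002, -0.0006, 0],
    [0, 0, 0]
  ],
  "roll": [0, 0],
  "gripper": [1, 1]
}}

```text
t: 18.75
tool_pos: [0.5496, -0.0171, 0.0777]
eef_rot: [-180.0, -0.1, 108.3]
force: [-1.7, 5.2, 1.7]
gripper_width: -0.0002
```

```bash
python3 loc.py
```

```text
t 18.75 local mm [ 0.32 16.75 77.73] force local [0.05 5.49 1.72] yaw 108.34
```

It has reached the shut stop: 5.5 N and no more advance. The two stop readings together match the 70 mm stroke and the 22 mm pad width. I'll back off, rise, and check.

Call:
{"method": "step_arm", "body": {
  "xyz": [
    [-0.0024, 0.0071, 0],
    [-0.0024, 0.0071, 0],
    [-0.0024, 0.0071, 0.01],
    [0, 0, 0.03],
    [0, 0, 0.04],
    [0, 0, 0.04],
    [-0.03, 0.03, 0.04],
    [-0.03, 0.03, 0],
    [-0.03, 0.03, 0],
    [-0.03, 0.03, 0],
    [-0.03, 0.03, 0],
    [-0.03, 0.03, 0]
  ],
  "roll": [0, 0, 0, 0, 0, 0, 0, 0, 0, 0, 0, 0],
  "gripper": [1, 1, 1, 1, 1, 1, 1, 1, 1, 1, 1, 1]
}}

```text
t: 19.95
tool_pos: [0.399, 0.1441, 0.2065]
eef_rot: [179.9, 0.0, 108.3]
force: [0.1, -0.7, -1.9]
gripper_width: -0.0001
```

Call:
{"method": "step_arm", "body": {
  "xyz": [
    [-0.01, 0.04, 0],
    [-0.01, 0.04, 0],
    [-0.01, 0.04, 0],
    [-0.01, 0.04, 0],
    [0, 0, 0],
    [0, 0, 0]
  ],
  "roll": [0, 0, 0, 0, 0, 0],
  "gripper": [1, 1, 1, 1, 1, 1]
}}

```text
t: 20.55
tool_pos: [0.3678, 0.2716, 0.2062]
eef_rot: [180.0, 0.0, 108.5]
force: [-0.2, -0.7, -0.2]
gripper_width: -0.0001
```

```bash
python3 loc.py;python3 -c "
from h import *
s=snapshot('side'); cv2.imwrite('pics/s10.png',s['img'][:,:,::-1])
s=snapshot('top'); im=s['img'][:,:,::-1]; cv2.imwrite('pics/top10.png',im)
a=im[175:300,240:410]; cv2.imwrite('pics/t10_z.png',cv2.resize(a,None,fx=4.7,fy=4.7,interpolation=cv2.INTER_CUBIC))
"
```

```text
t 20.55 local mm [-80.5  348.25 206.16] force local [-0.42 -0.57 -0.18] yaw 108.49
```

View pics/t10_z.png

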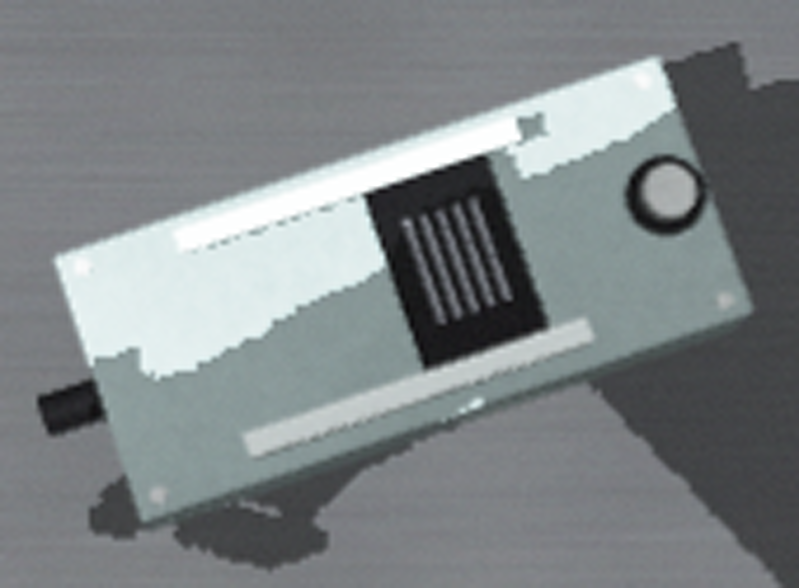

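View pics/s10.png

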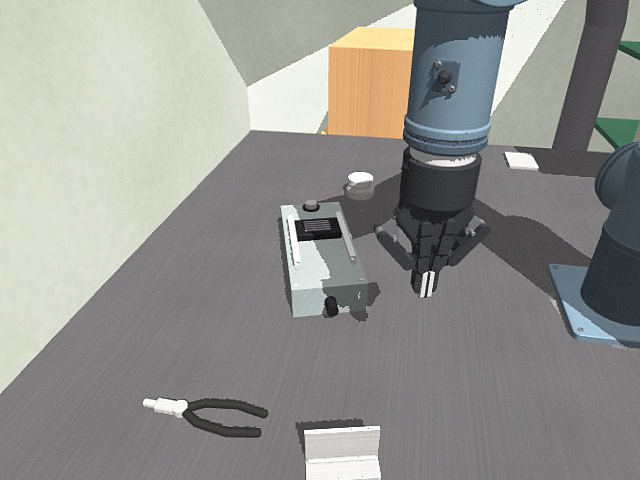

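The box corners are at the same pixels as before ((55,258), (658,57) and (751,309) in the zoomed view). The shutter is about 2–3 mm further shut than at the start, and the arm is clear. I'm handing in.

```bash
python3 -c "
from station import *
print(hand_in())"
```

```text
the job is handed in; nothing more can be done
None
```

I pushed the shutter to its open stop, pressed the reset button fully down, pushed the shutter back to its shut stop and handed in at about 20.7 s.

- **Shutter open:** the push ended with force rising to about 6 N and no further movement. The wrist camera then showed the well clear.
- **Reset button:** the force rose as its spring should, then reached 18 N with no further travel, so it was on its stop. I held it there for about 0.2 s, then lifted straight out. I did not look at the cap again afterwards, and the closed shutter now covers it.
- **Shutter shut:** the push ended with force rising to 5.5 N and no further movement. The two stop positions agree with the 70 mm stroke within a fraction of a millimetre.
- **Last pictures:** the box corners sit at the same pixels as at the start. The shutter is 2–3 mm further shut than it began. The start button, pliers, tee and tin look untouched, and the robot is clear of everything.

No check failed. The only disagreement was about 1 mm between the box position from the cameras and the one implied by the stops, which is within the calibration.

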